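Pin the battery locker shut at the pit table

ROBOT

A 7-joint arm with a two-finger parallel gripper is mounted at the origin on the work surface. World frame = base frame: x ahead of the robot, y to its left, z up, the work surface at z = 0. Lengths are in m, angles in rad, forces in N, time in s.
With the tool pointing down it reaches from about 0.4 to 0.85 m from the base axis. Payload 4.5 kg.
Tool frame: the origin (TCP) lies at the very end of the fingers, on their centre line; the grasp point (between the pads) lies 19 mm behind it; z points along the fingers, y is the line along which they close (so a half turn about z gives the same grasp; the last joint's range is limited). The gripper opens to 88 mm and grips with 3 to 60 N. Pads are 18 mm wide; open, the fingers measure 123 mm over their backs; the gripper's body (75 mm by 187 mm) begins 45 mm behind the grasp point.
Start: joints at [1.196, 0.689, -0.195, 1.565, 0.157, 0.902, -0.215], TCP at [0.248, -0.574, 0.239] pointing down, gripper open.
Joint ranges: [-3.01, 3.01], [-0.46, 2.08], [-1.47, 1.51], [0.13, 2.56], [-1, 4.14], [0.04, 2.09], [-2.66, 2.66]. Speed limits (rad/s): [2.57, 2.57, 3.14, 3.14, 3.14, 3.14, 3.14].

INTERFACE

Orientations are given as a unit quaternion [x, y, z, w].
In Python, from rig import env gives the robot as it stands.
- The arm moves only by the tool step_arm, never from a script. Its argument "targets" is one flat list of numbers, 7 for each row, row after row: the shift along the tool's x, y, z in mm, then the turn, a rotation vector about the tool's x, y, z in rad, then the finger opening in mm, from 0 to 88.1. A call has 1 to 5 rows; each row shifts and turns the commanded pose from where the row before left it, along the tool's axes as they then stand; what a row does not reach is not made up. A row lasts 1/12 s, in which the tool goes at most 41.7 mm and 7.16 degrees, less where a joint would pass 70% of its speed; a pose out of reach is approached as far as the arm can. A call with a gripper value outside its range is refused whole. The fingers move at their own pace and stop on an object; "force" is the grip in N (left out, the last holds). Time passes only in rows, so rows that do not move let the fingers close. It gives the time, the measured TCP pose, the force, the opening and the grip force at its end, in the units of the state.
- env.read_state(): the state, without advancing time (a new reading comes with each control period).
- env.read_camera(name): name is "scene" or "top" or "wrist"; returns a dict with "color" (384x512x3 uint8, blue, green, red), "range_z" (384x512 float32, m along the optical axis (not along the pixel's ray), 0 where there is no reading), "K" (3x3 intrinsics, pixels), "world_to_cam" (4x4, takes a point from world to camera coordinates); the wrist camera has in their place "hand_eye" (4x4, takes a point from camera to tool coordinates, whose origin is the TCP and whose axes are the flange's). Camera axes: x right, y down, z forward; pixel columns grow to the right and rows downward; lengths in m; the calibration is good to about 2 mm. A picture is of the moment at which its call begins: read the wrist's pose just before it.
- env.sign_off(): hands the job in; it is judged then, once.
Trained networks look in a picture, given as the dict that the camera call returned (one of the last four; its "shot" number tells which), for a name from the list of things; names that differ only in an ending like _2 or _b are one class to them, and where a whole thing is asked for, a point or a joint stands for the part that bears it (a point fixed in the world has none). Each returns a list of dicts, best first, with "p" (0 to 1); they miss things now and then, are a little off and sometimes report something else, mostly with a low value. They report only what shows in the picture. A call takes as long as a camera call. They do not tell look-alikes from the thing itself.
- env.search_frame(picture, query): "position" ([x, y, z] in m, in world coordinates, good to about 4 mm: the middle of the surface that is visible of it).
- env.silhouettes(picture, query): "region" (384x512 bool, what is visible of it).
The state is a dict: "time": time; "joints": joint angles; "qd": joint speeds; "joint_torque": joint torques, N m; "eef_pos": TCP position; "tool_rot": TCP orientation; "contact_force": force on the tool from outside, world axes, zero at the start; "torque": the same for the moment, N m; "grip_width": finger opening in m; "finger_force": force on a finger pad.
Only numpy, scipy, OpenCV 4.12 (cv2) and the standard library are available. Lean on these libraries where they do the work, as an engineer would, in place of code of your own. Each camera call takes 0.05 s, during which the arm holds its last target. There are 200 camera calls.

TASK

Make the little battery locker secure for the heat: swing its hasp fully home over the staple, flat against the closed doors, then take the T-handled pin out of the pin block and drop it down through the staple's loop until its collar rests on the loop, and let go.

Things in the scene. Friction and masses are not known exactly. Their poses are not given: they have to be found in the camera images.
- hasp (a joint): Flat dark steel strap, 138 long, 24 high, 5 mm thick, on the front of the fixed grey two-door battery locker (180 deep, 280 wide, 115 high). 0 rad = shut against its stop, parallel to the doors; grows as the free end swings out; 1.57 = straight out. Starts at 0.9 to 1.7; slightly stiff, stays where left. Its slot, 77 to 123 mm from the hinge, passes over the staple.
- hasp_hinge (a point): Point on the hasp's upright hinge axis, at the middle of the strap's height (100 mm above the table, strap 88 to 112), 5 mm out from the doors. Fixed to the locker, same axes as the loop: +x into the locker, +y along the doors away from the staple, z up. Push the strap shut on its outer face, best 35 to 65 mm from here (under 1 N); beyond that the staple sticks out.
- loop (a point): Centre of the opening of the staple, a horizontal U of 6 mm dark steel bar sticking out of the doors; level with the bars' top (103 mm above the table, 12 below the locker's top), 29 mm out from the doors. +x points into the locker, +y towards the hasp hinge (100 mm off), z up. Inner faces: y -13, +13, x -13 mm (outer 6 more); the shut hasp bounds it at x +21.5.
- t_pin: T-handled steel pin, 80 g, upright and loose in any hole of a black block (170 x 50 x 50 high), 55 mm from its neighbours, a ball-headed and a disc-headed pin. Origin: underside of its 34 mm collar (4 thick), which rests on the block. Below: 9 mm shank, 40 long, thinner tip 5.6 mm. Above: 10 mm stem, T bar 44 long (along pin's x), 12 wide, 12 high, centred 45 mm above origin. z up.
There are look-alikes about, which are no part of the job. Leave any orange or pink look-alike of the t_pin alone.

How it is judged:
On the way, in this order (a step that is already met when the one before it is completed fails the run):
1. the hasp is swung home over the staple (value of joint hasp below 0.1 rad), for 0.2 s.
2. the T-handled pin is down through the loop (horizontal distance between t_pin and loop below 0.015 m and z of t_pin in the frame of loop below 0.008 m), for 0.1 s.
At the end, for the whole second after the job is handed in: The hasp is shut (within 0.12 rad of its stop) and the T-handled pin stands through the staple's loop: its collar's underside within 15 mm sideways of the loop's centre and within 8 mm of the height of the top of the bars, upright within 0.2 rad, released and at rest (all of step 2 and value of joint hasp below 0.12 rad and z of t_pin in the frame of loop above -0.008 m and angle between t_pin's own z axis and vertical below 0.2 rad and linear speed of t_pin below 0.03 m/s); the robot touches nothing.
It also fails if it takes over 58 s, if anything falls off the work surface, if the arm or the gripper's body presses on something with over 40 N, if the wrist force passes 120 N, or if a joint passes its speed limit or range.

## Working session

There is one attempt and no reset: what is moved stays moved. The work goes in short steps, Python scripts to look and compute and a tool call to move; the robot and the scene stay as the last step left them, time stands still between calls to the robot, and variables do not carry over. Pictures are saved under pics/ and viewed, at most 10 in all, crops included, and the job is handed in when it is done.

Besides the shell and the picture viewer there is one more tool, called after ">>>" in YAML: its name, and indented under it one key for each argument. step_arm: Moves the arm, as the interface text tells. Its arguments: {"type":"object","properties":{"targets":{"type":"array"},"force":{"type":"number"}},"required":["targets"]}

```bash
ls; mkdir -p pics
cat > h.py <<'E'
import numpy as np, cv2
from scipy.spatial.transform import Rotation as R
from rig import env
def cam(name):
    s=env.read_state(); p=env.read_camera(name)
    if name=="wrist":
        T=np.eye(4);T[:3,:3]=R.from_quat(s["tool_rot"]).as_matrix();T[:3,3]=s["eef_pos"]
        p["c2w"]=T@p["hand_eye"]
    else: p["c2w"]=np.linalg.inv(p["world_to_cam"])
    return p
def cloud(p):
    z=p["range_z"];v,u=np.indices(z.shape);K=p["K"]
    c=np.stack([(u-K[0,2])/K[0,0]*z,(v-K[1,2])/K[1,1]*z,z],-1)
    w=c@p["c2w"][:3,:3].T+p["c2w"][:3,3]; w[z==0]=np.nan
    return w
def proj(p,x):
    c=np.linalg.inv(p["c2w"])@np.append(x,1);q=p["K"]@c[:3];return q[:2]/q[2]
def ts(x): # world delta -> tool axes mm
    s=env.read_state();return R.from_quat(s["tool_rot"]).inv().apply(np.array(x)-s["eef_pos"])*1000
E
cat > a.py <<'E'
from h import *
ims=[]
for n in ["scene","top"]:
    p=cam(n);W=cloud(p);im=p["color"].copy()
    for q in ["t_pin","hasp","loop","hasp_hinge"]:
        for r in env.search_frame({k:v for k,v in p.items()},q)[:5]:
            x=np.array(r["position"]);u=proj(p,x);print(n,q,round(r["p"],2),x.round(3),u.round())
    ims.append(im)
    np.savez(f"{n}.npz",W=W,color=p["color"],K=p["K"],c2w=p["c2w"])
cv2.imwrite("pics/a.png",cv2.resize(np.hstack(ims),(800,300)))
cv2.imwrite("pics/s.png",cv2.resize(ims[0],(800,600)));cv2.imwrite("pics/t.png",cv2.resize(ims[1],(800,600)))
print(env.read_state())
E
python3 a.py
```

```text
pics
scene t_pin 0.65 [ 0.496 -0.248  0.042] [167. 175.]
scene t_pin 0.64 [ 0.41  -0.203  0.061] [201. 150.]
scene t_pin 0.56 [ 0.502 -0.168  0.073] [194. 177.]
scene t_pin 0.53 [ 0.538 -0.068  0.052] [228. 210.]
scene hasp 0.95 [0.551 0.1   0.105] [306. 226.]
scene hasp 0.17 [0.541 0.246 0.11 ] [390. 247.]
scene loop 0.98 [0.542 0.249 0.114] [392. 247.]
scene hasp_hinge 0.86 [0.538 0.245 0.112] [390. 245.]
top t_pin 0.74 [ 0.532 -0.067  0.091] [281. 189.]
top t_pin 0.69 [ 0.501 -0.166  0.092] [326. 204.]
top t_pin 0.69 [ 0.492 -0.248  0.084] [362. 209.]
top t_pin 0.48 [ 0.403 -0.207  0.093] [345. 250.]
top hasp 0.55 [0.547 0.102 0.112] [203. 178.]
top loop 0.59 [0.485 0.238 0.113] [137. 206.]
top hasp_hinge 0.64 [0.491 0.235 0.113] [138. 203.]
{'time': 0.5, 'joints': array([ 1.19582026,  0.68914422, -0.19458215,  1.56534862,  0.157306  ,
        0.90248292, -0.21511264]), 'qd': array([ 0.00085455, -0.00109347, -0.00239288,  0.00149353, -0.00168307,
        0.00011027,  0.00036328]), 'joint_torque': array([ 3.99507890e-04, -5.27098417e+01, -1.26576729e+00, -1.53605729e+01,
       -5.19446132e-02,  2.67599326e-04,  4.33965840e-05]), 'eef_pos': array([ 0.24844113, -0.57349738,  0.23870164]), 'tool_rot': array([ 9.79184804e-01,  2.02970734e-01, -2.29045199e-06,  9.03860987e-07]), 'contact_force': array([ 0.51219734, -0.3163871 , -0.01007575]), 'torque': array([ 0.03452221, -0.02022483,  0.05963351]), 'finger_force': 0.0, 'grip_width': 0.08780068044885676}
```

View pics/s.png

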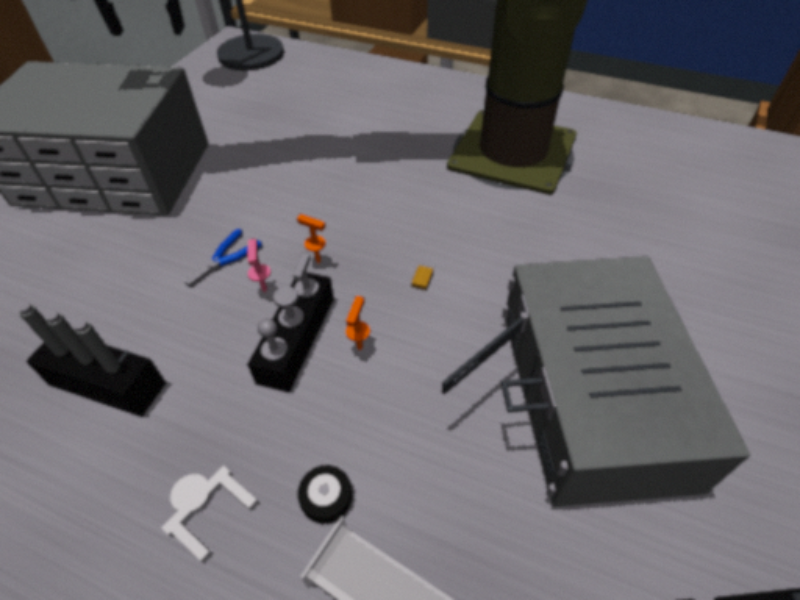

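View pics/t.png

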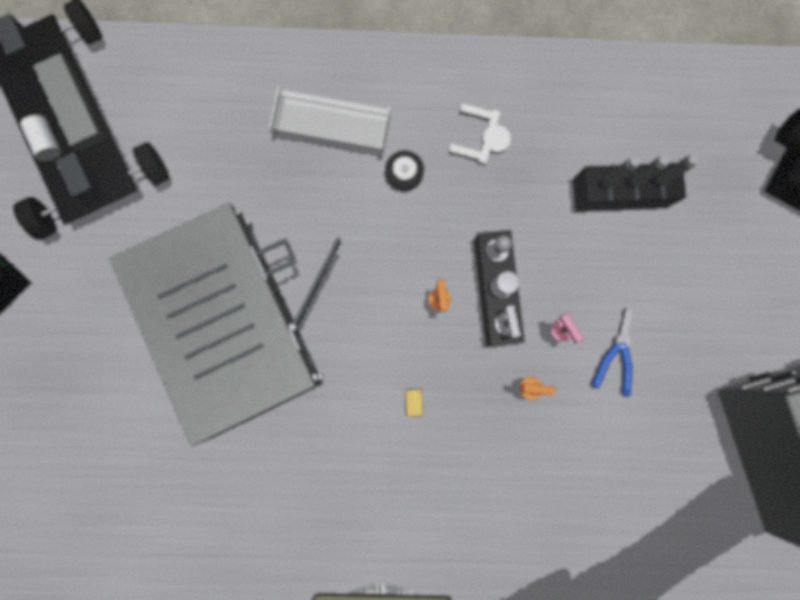

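The scene view shows three steel pins in the block: ball (268,330), disc (288,300), T (303,270). Orange and pink look-alikes stand loose at (313,230), (357,320) and (257,262). The grey T in the block's end hole is the one: top view (510,322), which is (326,204) in the raw image. The hasp swings out from the hinge at top-view (295,325) to its tip at (338,240). The staple is at (280,258).

```bash
cat > b.py <<'E'
from h import *
for n in ["top","scene"]:
    d=np.load(n+".npz");W=d["W"]
    m=(abs(W[...,2]-.115)<.006)&(W[...,1]>.08)&(W[...,0]<.65)&(W[...,1]<.5)
    m=cv2.morphologyEx(m.astype(np.uint8),cv2.MORPH_OPEN,np.ones((7,7)))
    k,l,st,c=cv2.connectedComponentsWithStats(m);i=1+st[1:,4].argmax()
    P=W[l==i]; r=cv2.minAreaRect((P[:,:2]*1000).astype(np.float32))
    print(n,r,cv2.boxPoints(r).round(1).tolist(),P[:,2].mean())
    # axis: front edge
    b=cv2.boxPoints(r)
    e=[b[1]-b[0],b[2]-b[1]];L=max(e,key=np.linalg.norm);a=L/np.linalg.norm(L)
    y=-a if a@np.array([0,1])>0 else a   # loop +y: towards hinge = decreasing y world
    x=np.array([y[1],-y[0]]); 
    if x[1]<0:x=-x
    print("x",x,"y",y)
    c=np.array(r[0]);Q=W.reshape(-1,3);q=(Q[:,:2]*1000-c)
    lx,ly=q@x,q@y
    s=(lx<-95)&(lx>-260)&(abs(ly)<150)&(Q[:,2]>.07)&(Q[:,2]<.14)
    o=np.c_[lx[s],ly[s],Q[s,2]*1000]
    cv2.imwrite("pics/m_%s.png"%n,np.zeros((2,2)))
    I=np.zeros((180,320),np.uint8)
    for a_,b_,_ in o: I[int(a_+270),int(b_+160)]=255
    cv2.imwrite(f"pics/loc_{n}.png",cv2.resize(I,None,fx=2,fy=2,interpolation=0))
    st_=o[(o[:,0]<-105)]
    print(len(st_), st_[:,2].mean())
    np.savetxt(f"o_{n}.txt",o)
    im=d["color"]
t=np.load("top.npz")["color"];s=np.load("scene.npz")["color"]
A=cv2.resize(t[130:240,100:250],(600,440),interpolation=cv2.INTER_CUBIC)
cv2.imwrite("pics/crop1.png",A)
I=cv2.vconcat([cv2.imread("pics/loc_top.png")[:300],cv2.imread("pics/loc_scene.png")[:300]]);cv2.imwrite("pics/loc.png",I)
for n in ["top","scene"]:
    d=np.load(n+".npz");W=d["W"].reshape(-1,3)
    m=(np.linalg.norm(W[:,:2]-[.501,-.166],axis=1)<.035)&(W[:,2]>.085);P=W[m]
    r=cv2.minAreaRect((P[:,:2]*1000).astype(np.float32));print("T",n,len(P),r,np.percentile(P[:,2],[5,50,95]))
E
python3 b.py
```

```text
top ((485.62261962890625, 241.2774658203125), (280.5769958496094, 184.00270080566406), 27.750158309936523) [[318.6000061035156, 257.3999938964844], [404.29998779296875, 94.5], [652.5999755859375, 225.1999969482422], [566.9000244140625, 388.0]] 0.11571096356772341
x [-0.46561706  0.8849863 ] y [-0.8849863  -0.46561706]
362 105.5872566941824
scene ((487.78704833984375, 243.7282257080078), (280.34686279296875, 182.50228881835938), 27.499006271362305) [[321.29998779296875, 259.8999938964844], [405.6000061035156, 98.0999984741211], [654.2999877929688, 227.5], [570.0, 389.3999938964844]] 0.11418088266353224
x [-0.46173325  0.88701886] y [-0.88701886 -0.46173325]
658 102.3418567425414
T top 128 ((497.4447021484375, -168.6200714111328), (43.16860580444336, 12.40972900390625), 13.381842613220215) [0.09524761 0.10140313 0.10370185]
T scene 121 ((500.18609619140625, -166.45147705078125), (44.1949462890625, 12.45849895477295), 12.384812355041504) [0.09117815 0.09927902 0.10129826][ WARN:0@0.137] global loadsave.cpp:1063 imwrite_ Unsupported depth image for selected encoder is fallbacked to CV_8U.
```

View pics/loc.png

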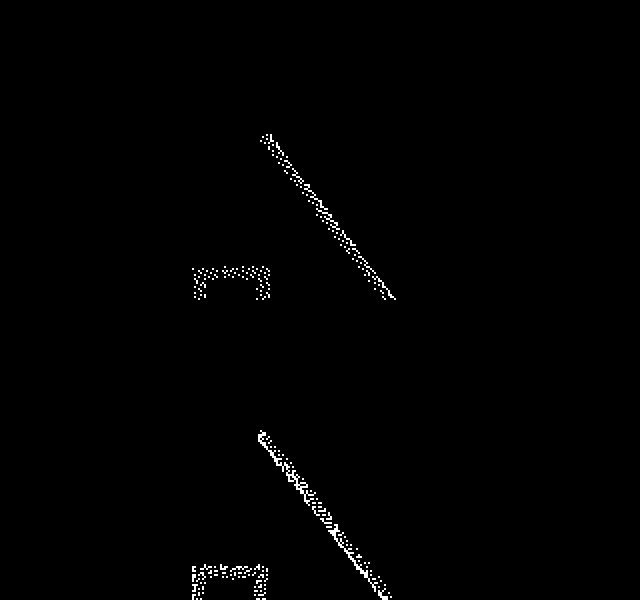

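Estimates, each agreeing with the given sizes:
- **Loop:** about (0.582, 0.158).
- **Hinge:** about (0.482, 0.133).
- **Hasp angle:** about 0.92 rad.
- **T-pin:** about (0.499, -0.1675), top at 0.101, bar at about 13°.

I start with the hasp.

>>> step_arm:
  targets: [25, -24.5, 0, 0, 0, 0, 0, 25, -24.5, 0, 0, 0, 0, 0, 25, -24.5, 0, 0, 0, 0, 0, 25, -24.5, 0, 0, 0, 0, 0, 25, -24.5, 0, 0, 0, 0, 0]
  force: 30

```text
time: 0.92
eef_pos: [0.3149, -0.4099, 0.2389]
tool_rot: [0.979, 0.203, 0.0, 0.0]
contact_force: [1.1, 0.6, 1.0]
grip_width: 0.057
finger_force: 0.0
```

>>> step_arm:
  targets: [25, -24.5, 0, 0, 0, 0, 0, 25, -24.5, 0, 0, 0, 0, 0, 25, -24.5, 0, 0, 0, 0, 0, 25, -24.5, 0, 0, 0, 0, 0, 25, -24.5, 0, 0, 0, 0, 0]

```text
time: 1.33
eef_pos: [0.381, -0.2478, 0.239]
tool_rot: [0.979, 0.203, 0.0, 0.0]
contact_force: [0.6, 0.2, -0.0]
grip_width: 0.0234
finger_force: 0.0
```

>>> step_arm:
  targets: [25, -24.5, 0, 0, 0, 0, 0, 25, -24.5, 0, 0, 0, 0, 0, 25, -24.5, 0, 0, 0, 0, 0, 25, -24.5, 0, 0, 0, 0, 0, 25, -24.5, 0, 0, 0, 0, 0]

```text
time: 1.75
eef_pos: [0.4471, -0.0856, 0.239]
tool_rot: [0.979, 0.203, 0.0, 0.0]
contact_force: [0.4, -0.5, -0.5]
grip_width: 0.0006
finger_force: 0.0
```

>>> step_arm:
  targets: [25, -24.5, 0, 0, 0, 0, 0, 25, -24.5, 0, 0, 0, 0, 0, 25, -24.5, 0, 0, 0, 0, 0, 20, -20, 0, 0, 0, -0.073, 0, 0, 0, 0, 0, 0, 0, 0]

```text
time: 2.17
eef_pos: [0.499, 0.044, 0.2391]
tool_rot: [0.97, 0.245, 0.003, -0.002]
contact_force: [0.7, 0.1, -0.7]
grip_width: 0.0004
finger_force: 0.0
```

```bash
cat > c.py <<'E'
from h import *
s=env.read_state();print(s["time"],s["eef_pos"].round(4),s["tool_rot"].round(4),s["grip_width"],s["contact_force"])
p=cam("wrist");W=cloud(p)
cv2.imwrite("pics/w1.png",p["color"])
c=np.array([.4867,.2425]);x=np.array([-.464,.886]);y=np.array([-.886,-.464]);lp=np.array([.5816,.1584]);hg=np.array([.4819,.1333])
Q=W.reshape(-1,3);q=Q[:,:2]-hg;m=(Q[:,2]>.095)&(Q[:,2]<.13)
lx,ly=q@x,q@y;s_=m&(lx<-.003)&(lx>-.2)&(abs(ly)<.2)
I=np.zeros((200,320),np.uint8)
I[(lx[s_]*1000+199).astype(int),(ly[s_]*1000+200).astype(int)]=255
cv2.imwrite("pics/w1l.png",cv2.resize(I,None,fx=1.6,fy=1.92,interpolation=0))
cv2.imwrite("pics/w1c.png",cv2.hconcat([cv2.resize(p["color"],(512,384))[:, :400],cv2.cvtColor(cv2.resize(I,(400,384),interpolation=0),cv2.COLOR_GRAY2BGR)]))
print("hinge px",proj(p,[*hg,.112]),"loop",proj(p,[*lp,.103]))
print("start",ts([*(hg-.067*x+.005*y),.09]).round(1), "end",ts([*(hg-.02*x-.048*y),.09]).round(1))
E
python3 c.py
```

```text
2.1667 [0.499  0.044  0.2391] [ 0.9696  0.2446  0.0026 -0.002 ] 0.0003758538474344416 [ 0.69585892  0.13932996 -0.66330795]
hinge px [148.37867318 152.7813265 ] loop [174.37285218  19.93489158]
start [ 24.  -22.4 148.9] end [ 77.3 -69.1 149.1]
```

View pics/w1c.png

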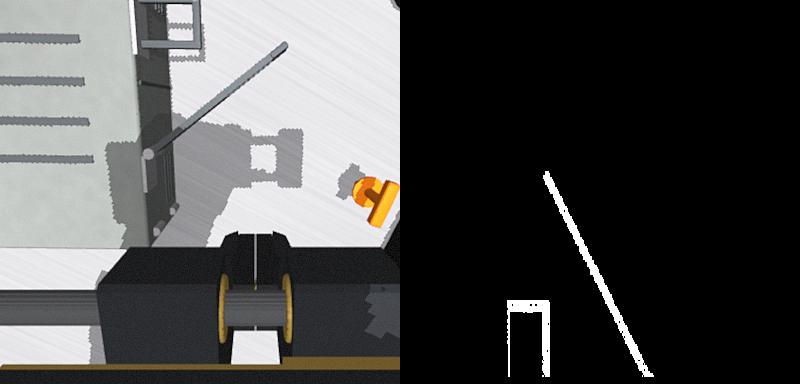

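The wrist view shows the hinge at (148,154), as predicted (148,153). The staple is at the top near (174,20) and the hasp tip at (285,45). I lower the closed fingers outside the strap and push it shut.

>>> step_arm:
  targets: [12, -11, 20, 0, 0, 0, 0, 12, -11, 30, 0, 0, 0, 0, 0, 0, 38, 0, 0, 0, 0, 0, 0, 38, 0, 0, 0, 0, 0, 0, 23, 0, 0, 0, 0]

```text
time: 2.63
eef_pos: [0.506, 0.0654, 0.087]
tool_rot: [0.971, 0.238, -0.002, 0.0]
contact_force: [0.5, 0.1, 0.4]
grip_width: 0.0006
finger_force: 0.0
```

>>> step_arm:
  targets: [10, -4, 0, 0, 0, 0, 0, 10, -4, 0, 0, 0, 0, 0, 10, -8, 0, 0, 0, 0, 0, 10, -8, 0, 0, 0, 0, 0, 6, -6, 0, 0, 0, 0, 0]

```text
time: 3.05
eef_pos: [0.5365, 0.1175, 0.0915]
tool_rot: [0.971, 0.239, 0.002, -0.001]
contact_force: [-0.7, -0.8, 0.2]
grip_width: 0.0004
finger_force: 0.4
```

>>> step_arm:
  targets: [6, -4, 0, 0, 0, 0, 0, 1, -4, 0, 0, 0, 0, 0, 0, -3, 0, 0, 0, 0, 0, 0, -2, 0, 0, 0, 0, 0, 0, 0, 0, 0, 0, 0, 0]

```text
time: 3.47
eef_pos: [0.5342, 0.1298, 0.0898]
tool_rot: [0.971, 0.239, -0.0, -0.0]
contact_force: [-0.2, -0.4, -0.7]
grip_width: 0.0004
finger_force: 0.0
```

```bash
python3 c.py
```

```text
3.4667 [0.5342 0.1298 0.0898] [ 9.711e-01  2.387e-01 -1.000e-04 -0.000e+00] 0.000435035618578497 [-0.17431266 -0.38626185 -0.73163747]
hinge px [193.32572268 365.91176549] loop [247.0245637  133.90099052]
start [-49.5  39.4  -0.2] end [ 3.5 -7.6 -0.2]
```

>>> step_arm:
  targets: [1, -3, 0, 0, 0, 0, 0, 1, -3, 0, 0, 0, 0, 0, 0, -2, 0, 0, 0, 0, 0, 0, 0, 0, 0, 0, 0, 0]

```text
time: 3.85
eef_pos: [0.5323, 0.1383, 0.0896]
tool_rot: [0.971, 0.239, -0.0, -0.0]
contact_force: [0.2, -0.5, -0.1]
grip_width: 0.0007
finger_force: 0.0
```

>>> step_arm:
  targets: [0, -2, 0, 0, 0, 0, 0, 0, 0, 0, 0, 0, 0, 0]

```text
time: 4.02
eef_pos: [0.532, 0.139, 0.0897]
tool_rot: [0.971, 0.238, 0.0, 0.0]
contact_force: [1.0, -1.0, -1.1]
grip_width: 0.0008
finger_force: 0.6
```

>>> step_arm:
  targets: [0, -2, 0, 0, 0, 0, 0, 0, 0, 0, 0, 0, 0, 0]

```text
time: 4.18
eef_pos: [0.5318, 0.1392, 0.0897]
tool_rot: [0.971, 0.238, 0.0, 0.001]
contact_force: [3.6, -5.1, -1.5]
grip_width: 0.0006
finger_force: 2.6
```

```bash
python3 c.py
```

```text
4.1833 [0.5318 0.1392 0.0897] [9.713e-01 2.377e-01 5.000e-04 1.400e-03] 0.0005838547094848644 [ 3.58621557 -5.0702817  -1.51366931]
hinge px [215.07739001 370.52861416] loop [270.96961715 139.81260284]
start [-51.8  49.1  -0.2] end [ 1.1  2.  -0.3]
```

View pics/w1c.png

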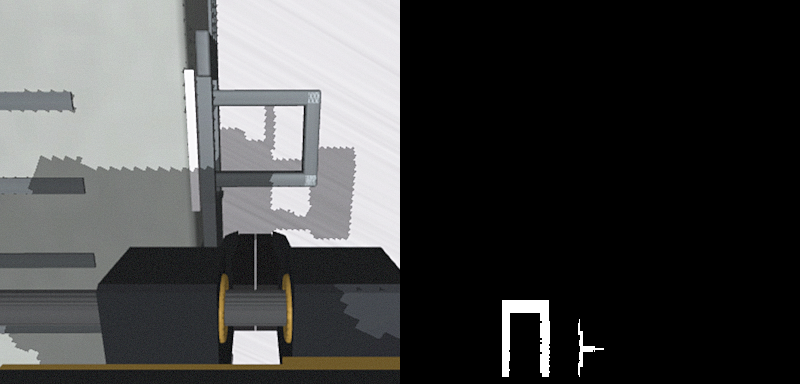

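The hasp is shut: 6 N reaction, and in the view the strap lies parallel to the doors at about x = 205. The staple's opening is centred at (272,138) against the predicted (271,140), so the loop estimate holds to 1 mm. I back off and go to look at the pin.

>>> step_arm:
  targets: [0, 20, 0, 0, 0, 0, 0, 0, 20, 0, 0, 0, 0, 0, 0, 0, -40, 0, 0, 0, 0, 0, 0, -40, 0, 0, 0, 0, 0, 0, -40, 0, 0, 0, 0]

```text
time: 4.65
eef_pos: [0.5486, 0.1056, 0.2104]
tool_rot: [0.971, 0.238, -0.001, -0.0]
contact_force: [0.3, 0.4, 0.8]
grip_width: 0.0002
finger_force: 0.0
```

>>> step_arm:
  targets: [-29, 27, -5, 0, 0, 0, 45, -29, 27, -5, 0, 0, 0, 45, -29, 27, 0, 0, 0, 0, 45, -29, 27, 0, 0, 0, 0, 45, -29, 27, 0, 0, 0, 0, 45]

```text
time: 5.07
eef_pos: [0.4826, -0.0821, 0.2201]
tool_rot: [0.971, 0.239, 0.0, -0.0]
contact_force: [1.8, -0.6, -0.4]
grip_width: 0.0318
finger_force: 0.0
```

>>> step_arm:
  targets: [-29, 27, 0, 0, 0, 0, 45, -29, 27, 0, 0, 0, 0.085, 45, -29, 27, 0, 0, 0, 0.085, 45, 0, 0, 0, 0, 0, 0.085, 45, 0, 0, 0, 0, 0, 0, 45]

```text
time: 5.48
eef_pos: [0.4394, -0.1945, 0.2198]
tool_rot: [0.994, 0.109, -0.0, 0.0]
contact_force: [1.2, 0.9, 0.2]
grip_width: 0.0454
finger_force: 0.0
```

```bash
cat > d.py <<'E'
from h import *
import sys
s=env.read_state();print(s["time"],s["eef_pos"].round(4),s["tool_rot"].round(4),s["grip_width"])
p=cam("wrist");W=cloud(p)
for r in env.search_frame({k:v for k,v in p.items()},"t_pin"): print(round(r["p"],2),np.round(r["position"],3),proj(p,np.array(r["position"])).round())
Q=W.reshape(-1,3);P=Q[(np.linalg.norm(Q[:,:2]-[.499,-.167],axis=1)<.035)&(Q[:,2]>.09)]
if len(P)>20:
    r=cv2.minAreaRect((P[:,:2]*1000).astype(np.float32));print("T",len(P),r,np.percentile(P[:,2],[5,50,95]))
    d=np.array(r[0])/1000;print("px",proj(p,[*d,.1]),"go",ts([*d,.076]).round(1))
    t=s["tool_rot"];print("tool x ang",np.degrees(2*np.arctan2(t[1],t[0])))
cv2.imwrite("pics/w2.png",p["color"])
E
python3 d.py
```

```text
5.4833 [ 0.4394 -0.1945  0.2198] [ 9.94e-01  1.09e-01 -2.00e-04  4.00e-04] 0.0454075471241069
0.96 [ 0.497 -0.253  0.086] [340. 130.]
0.91 [ 0.535 -0.073  0.086] [125.  28.]
0.76 [ 0.41  -0.205  0.086] [259. 217.]
0.7 [ 0.499 -0.169  0.097] [239. 106.]
T 1006 ((493.1335754394531, -168.34706115722656), (21.092056274414062, 56.63705062866211), 87.92536163330078) [0.09800104 0.09945886 0.29639391]
px [236.46286989 113.02534423] go [ 55.6 -10.1 143.9]
tool x ang 12.51982364081868
```

View pics/w2.png

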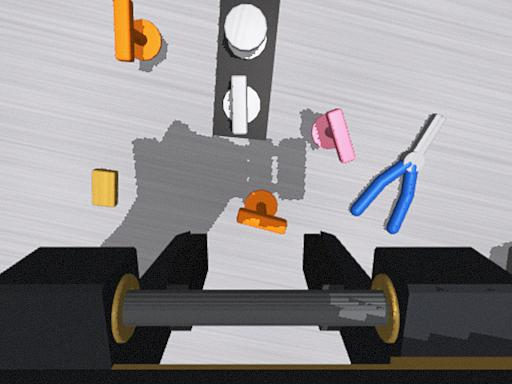

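The T-pin is the steel one in the block's end hole at (239,104), next to the disc-headed pin at (246,28). The look-alikes are orange at (260,215) and (135,35) and pink at (333,133), all standing on the table. The steel T in the block is the one described. Next is a clean depth measurement of it.

```bash
sed -i 's/(Q\[:,2\]>.09)\]/(Q[:,2]>.092)\&(Q[:,2]<.108)]/' d.py; python3 d.py
```

```text
5.5833 [ 0.4412 -0.191   0.2198] [ 9.934e-01  1.148e-01  4.000e-04 -3.000e-04] 0.04499232748649408
0.88 [ 0.536 -0.072  0.083] [132.  30.]
0.76 [ 0.494 -0.17   0.099] [245. 116.]
0.76 [ 0.494 -0.25   0.09 ] [341. 138.]
0.55 [ 0.41  -0.206  0.084] [263. 219.]
T 932 ((499.3997802734375, -168.3318328857422), (43.94343566894531, 11.714250564575195), 12.99426555633545) [0.09778701 0.09933023 0.10056795]
px [243.29383109 108.25972318] go [ 61.1  -7.8 143.8]
tool x ang 13.186347066979247
```

>>> step_arm:
  targets: [30, -4, 0, 0, 0, 0, 45, 31, -4, 10, 0, 0, 0, 45, 0, 0, 40, 0, 0, 0, 45, 0, 0, 20, 0, 0, 0, 45, 0, 0, 0, 0, 0, 0, 45]

```text
time: 6.1
eef_pos: [0.4967, -0.1673, 0.1461]
tool_rot: [0.993, 0.116, -0.003, -0.002]
contact_force: [-0.9, -0.7, -0.1]
grip_width: 0.0453
finger_force: 0.0
```

```bash
python3 -c "
from h import *
print(env.read_state()['eef_pos'],ts([.4994,-.1683,.0755]).round(1))"
```

```text
[ 0.49667171 -0.16733052  0.14608847] [ 2.9  1.9 70.6]
```

>>> step_arm:
  targets: [2, 1, 25, 0, 0, 0, 45, 0, 0, 25, 0, 0, 0, 45, 0, 0, 20, 0, 0, 0, 45, 0, 0, 0, 0, 0, 0, 45, 0, 0, 0, 0, 0, 0, 0]
  force: 30

```text
time: 6.52
eef_pos: [0.5008, -0.1702, 0.0802]
tool_rot: [0.993, 0.114, -0.0, -0.0]
contact_force: [0.9, -0.6, 0.4]
grip_width: 0.0402
finger_force: 0.0
```

>>> step_arm:
  targets: [0, 0, 0, 0, 0, 0, 0, 0, 0, 0, 0, 0, 0, 0, 0, 0, 0, 0, 0, 0, 0, 0, 0, 0, 0, 0, 0, 0, 0, 0, 0, 0, 0, 0, 0]

```text
time: 6.93
eef_pos: [0.501, -0.1709, 0.0805]
tool_rot: [0.994, 0.113, 0.001, 0.0]
contact_force: [-0.4, 1.2, 3.8]
grip_width: 0.0121
finger_force: 29.5
```

>>> step_arm:
  targets: [0, 0, -15, 0, 0, 0, 0, 0, 0, -25, 0, 0, 0, 0, 0, 0, -35, 0, 0, 0, 0, 0, 0, -40, 0, 0, 0, 0, 0, 0, -20, 0, 0, 0, 0]

```text
time: 7.35
eef_pos: [0.5018, -0.1714, 0.2187]
tool_rot: [0.994, 0.113, 0.002, 0.001]
contact_force: [0.6, -0.6, -1.5]
grip_width: 0.0121
finger_force: 29.5
```

>>> step_arm:
  targets: [0, 0, 0, 0, 0, 0, 0, 0, 0, 0, 0, 0, 0, 0]

```text
time: 7.52
eef_pos: [0.5009, -0.1712, 0.2156]
tool_rot: [0.994, 0.113, 0.001, 0.0]
contact_force: [-0.2, -0.4, -1.5]
grip_width: 0.0116
finger_force: 29.5
```

```bash
cat > e.py <<'E'
from h import *
import sys
s=env.read_state();print(s["time"],s["eef_pos"].round(4),s["tool_rot"].round(4),s["grip_width"],s["finger_force"],s["contact_force"])
t=np.array(s["eef_pos"]);
for n in ["scene","top"]:
    p=cam(n);W=cloud(p);Q=W.reshape(-1,3)
    u=proj(p,t+[0,0,-.02]).astype(int);print(n,u)
    v0,u0=max(u[1]-45,0),max(u[0]-60,0)
    cv2.imwrite(f"pics/e_{n}.png",cv2.resize(p["color"][v0:v0+90,u0:u0+120],(400,300),interpolation=cv2.INTER_CUBIC))
    d=Q-t;m=(np.linalg.norm(d[:,:2],axis=1)<.022)&(d[:,2]<-.004)&(d[:,2]>-.12);P=Q[m]
    if len(P)>5:
        print(len(P));h,e=np.histogram(P[:,2]-t[2],bins=24,range=(-.12,0));
        for i in range(24):
            k=P[(P[:,2]-t[2]>=e[i])&(P[:,2]-t[2]<e[i+1])]
            if len(k)>2: print(round(e[i]*1000),len(k),((k-t)[:,:2].mean(0)*1000).round(1))
cv2.imwrite("pics/e%s.png"%sys.argv[1],cv2.hconcat([cv2.imread("pics/e_scene.png"),cv2.imread("pics/e_top.png")]))
print("loop",ts([.582,.1583,.1335]).round(1))
E
python3 e.py 1
```

```text
7.5167 [ 0.5009 -0.1712  0.2156] [9.936e-01 1.130e-01 1.100e-03 5.000e-04] 0.011638997765680352 29.53091136413377 [-0.22513861 -0.39595841 -1.52242826]
scene [182 133]
233
-65 12 [0.4 6.7]
-60 7 [1.6 7.3]
-55 9 [1.5 7. ]
-50 8 [1.5 6.6]
-45 9 [1.7 6.4]
-35 4 [13.   5.3]
-30 139 [1.4 5.8]
-25 11 [1.5 6.7]
-20 12 [1.8 5.2]
-15 10 [1.8 5.2]
-10 9 [2.7 4.4]
top [339 199]
loop [ 154.6 -301.9   80. ]
```

View pics/e1.png

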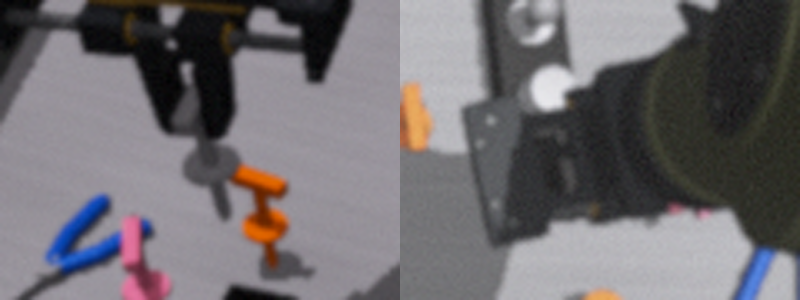

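The pin is held upright. Its shank hangs below the gripper at (215,200) in the left crop, about 4 mm to +y of the TCP. I carry it above the loop, aiming the TCP at (0.582, 0.155).

>>> step_arm:
  targets: [10, -20, 0, 0, 0, 0, 0, 17, -33, 0, 0, 0, 0, 0, 17, -33, 0, 0, 0, 0, 0, 17, -33, 0, 0, 0, 0, 0, 17, -33, 0, 0, 0, 0, 0]

```text
time: 8.03
eef_pos: [0.5412, -0.0038, 0.2127]
tool_rot: [0.994, 0.113, -0.002, -0.0]
contact_force: [-0.6, 0.0, -1.6]
grip_width: 0.0117
finger_force: 29.5
```

>>> step_arm:
  targets: [17, -33, 0, 0, 0, 0, 0, 17, -33, 0, 0, 0, 0, 0, 17, -33, 0, 0, 0, 0, 0, 14, -28, 0, 0, 0, 0, 0, 9, -20, 0, 0, 0, 0, 0]

```text
time: 8.45
eef_pos: [0.5804, 0.1588, 0.2123]
tool_rot: [0.993, 0.115, -0.002, -0.001]
contact_force: [-0.1, 0.0, -1.5]
grip_width: 0.0116
finger_force: 29.5
```

>>> step_arm:
  targets: [0, 0, 10, 0, 0, 0, 0, 0, 0, 0, 0, 0, 0, 0, 0, 0, 0, 0, 0, 0, 0]

```text
time: 8.7
eef_pos: [0.5799, 0.1526, 0.2025]
tool_rot: [0.994, 0.113, -0.003, 0.001]
contact_force: [-0.1, 0.3, -1.3]
grip_width: 0.0115
finger_force: 29.5
```

```bash
python3 e.py 2; python3 -c "
from h import *
print('tgt',ts([.582,.155,.1335]).round(1))"
```

```text
8.7 [0.5799 0.1526 0.2025] [ 0.9936  0.1127 -0.0025  0.0013] 0.011540621926368918 29.528904387404964 [-0.09942137  0.30414071 -1.27920128]
scene [337 222]
436
-110 3 [ 5.2 -2. ]
-105 98 [-0.2 -1.8]
-100 46 [ 0.9 -2.5]
-70 4 [1.  4.4]
-65 8 [1.6 5.1]
-60 9 [1.6 4.7]
-55 9 [1.7 3.4]
-35 4 [12.  -1.2]
-30 217 [3.6 3.4]
-25 20 [1.3 5.2]
-20 10 [2.4 3.3]
-15 4 [3. 1.]
top [173 155]
85
-105 18 [-8.3 -9. ]
-100 40 [-10.7  -6. ]
-30 10 [-14.1   0.6]
-25 17 [-15.4   0.5]
loop [ 2.5 -5.9 70.4]
tgt [ 1.8 -2.7 70.4]
```

View pics/e2.png

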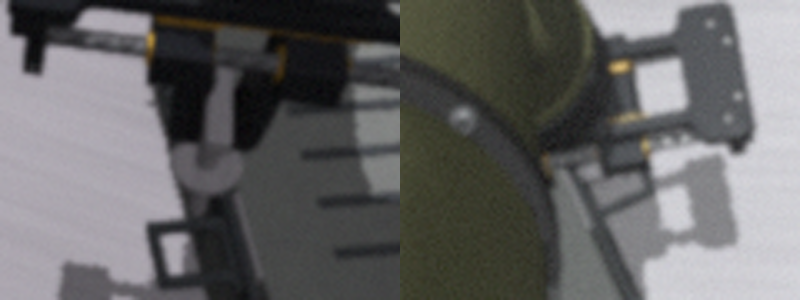

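>>> step_arm:
  targets: [2, -3, 12, 0, 0, 0, 0, 0, 0, 0, 0, 0, 0, 0, 0, 0, 0, 0, 0, 0, 0]

```text
time: 9.05
eef_pos: [0.5821, 0.1574, 0.1919]
tool_rot: [0.994, 0.113, -0.001, 0.0]
contact_force: [-0.3, -0.9, -0.2]
grip_width: 0.0117
finger_force: 29.5
```

```bash
cat > f.py <<'E'
from h import *
s=env.read_state();t=np.array(s["eef_pos"]);p=cam("scene");Q=cloud(p).reshape(-1,3)
d=Q-t;b=p["c2w"][:2,3]-t[:2];b/=np.linalg.norm(b);print(t.round(4),"camdir",b.round(2))
m=(np.linalg.norm(d[:,:2],axis=1)<.026)
for lo,hi,r in [(-.075,-.035,4.5),(-.023,-.012,5)]:
    k=d[m&(d[:,2]>lo)&(d[:,2]<hi)]
    if len(k): print("stick",len(k),np.median(k[:,2])*1000,((np.median(k,0)[:2]*1000)-b*r*.8).round(1))
k=d[m&(abs(d[:,2]+.0275)<.004)][:,:2]*1000
c,r=cv2.minEnclosingCircle(k.astype(np.float32));print("collar",len(k),np.round(c,1),r)
print("scene loop rel TCP mm",(np.array([.5826,.1595])-t[:2])*1000, "dz",(t[2]-.1335)*1000)
E
python3 f.py
```

```text
[0.5821 0.1574 0.1919] camdir [1.   0.02]
stick 31 -58.48356558140891 [-1.5  4.7]
stick 20 -18.649814355194028 [-1.1  1.8]
collar 217 [-0.4  3.3] 16.89450454711914
scene loop rel TCP mm [0.49392029 2.11096897] dz 58.36837496159789
```

The collar centre is within about 1.5 mm of the loop centre, against 8.5 mm clearance. I descend.

>>> step_arm:
  targets: [1, 1, 12, 0, 0, 0, 0, 0, 0, 15, 0, 0, 0, 0, 0, 0, 15, 0, 0, 0, 0, 0, 0, 10, 0, 0, 0, 0, 0, 0, 0, 0, 0, 0, 0]

```text
time: 9.52
eef_pos: [0.5823, 0.1566, 0.1382]
tool_rot: [0.994, 0.113, -0.002, 0.001]
contact_force: [-0.2, 0.8, -0.5]
grip_width: 0.0118
finger_force: 29.5
```

>>> step_arm:
  targets: [0, 0, 2, 0, 0, 0, 0, 0, 0, 0, 0, 0, 0, 0]

```text
time: 9.68
eef_pos: [0.5842, 0.1572, 0.1388]
tool_rot: [0.994, 0.113, 0.0, 0.0]
contact_force: [0.2, 0.2, 0.3]
grip_width: 0.0117
finger_force: 29.5
```

```bash
python3 f.py
```

```text
[0.5842 0.1572 0.1388] camdir [1.   0.02]
stick 156 -37.128911258564436 [ 6.1 -0.9]
stick 11 -19.330071838888905 [-1.4  2.7]
collar 192 [-1.5  5.9] 19.348243713378906
scene loop rel TCP mm [-1.61325736  2.3002997 ] dz 5.344927694434675
```

>>> step_arm:
  targets: [0, 0, 2, 0, 0, 0, 0, 0, 0, 0, 0, 0, 0, 0]

```text
time: 9.9
eef_pos: [0.5841, 0.1573, 0.1371]
tool_rot: [0.994, 0.113, 0.0, -0.0]
contact_force: [0.0, -0.2, 0.1]
grip_width: 0.0117
finger_force: 29.5
```

>>> step_arm:
  targets: [0, 0, 2, 0, 0, 0, 0, 0, 0, 0, 0, 0, 0, 0]

```text
time: 10.07
eef_pos: [0.5838, 0.1572, 0.1347]
tool_rot: [0.994, 0.113, 0.0, 0.0]
contact_force: [-0.1, 0.0, -0.7]
grip_width: 0.0116
finger_force: 29.5
```

>>> step_arm:
  targets: [0, 0, 1, 0, 0, 0, 0, 0, 0, 0, 0, 0, 0, 0]

```text
time: 10.23
eef_pos: [0.584, 0.1572, 0.1337]
tool_rot: [0.994, 0.113, 0.0, 0.0]
contact_force: [-0.8, 0.2, -0.2]
grip_width: 0.0117
finger_force: 29.5
```

>>> step_arm:
  targets: [0, 0, 1.5, 0, 0, 0, 0, 0, 0, 0, 0, 0, 0, 0]

```text
time: 10.4
eef_pos: [0.5842, 0.1579, 0.1332]
tool_rot: [0.994, 0.113, 0.001, -0.0]
contact_force: [-1.9, -0.2, 6.2]
grip_width: 0.0121
finger_force: 29.6
```

>>> step_arm:
  targets: [0, 0, 1.5, 0, 0, 0, 0, 0, 0, 0, 0, 0, 0, 0]

```text
time: 10.57
eef_pos: [0.5842, 0.1587, 0.1328]
tool_rot: [0.994, 0.114, 0.001, -0.001]
contact_force: [-3.6, 1.5, 13.5]
grip_width: 0.0117
finger_force: 29.9
```

The collar is seated: 13 N reaction at the expected height. I relieve the load, release and rise.

>>> step_arm:
  targets: [0, 0, -2, 0, 0, 0, 0, 0, 0, 0, 0, 0, 0, 20, 0, 0, 0, 0, 0, 0, 40, 0, 0, 0, 0, 0, 0, 40, 0, 0, 0, 0, 0, 0, 40]

```text
time: 10.98
eef_pos: [0.5838, 0.157, 0.1324]
tool_rot: [0.994, 0.113, -0.0, 0.0]
contact_force: [1.0, -0.6, 0.2]
grip_width: 0.0361
finger_force: 0.0
```

>>> step_arm:
  targets: [0, 0, 0, 0, 0, 0, 40, 0, 0, -15, 0, 0, 0, 40, 0, 0, -25, 0, 0, 0, 40, 0, 0, -35, 0, 0, 0, 40, 0, 0, -35, 0, 0, 0, 40]

```text
time: 11.4
eef_pos: [0.5831, 0.1569, 0.2431]
tool_rot: [0.994, 0.113, -0.001, 0.0]
contact_force: [0.5, 0.6, 0.7]
grip_width: 0.0401
finger_force: 0.0
```

>>> step_arm:
  targets: [-35, 0, 0, 0, 0, 0, 40, -35, 0, 0, 0, 0, 0, 40, 0, 0, 0, 0, 0, 0, 40, 0, 0, 0, 0, 0, 0, 40]

```text
time: 11.73
eef_pos: [0.5132, 0.1406, 0.2426]
tool_rot: [0.994, 0.113, -0.001, 0.0]
contact_force: [0.9, -0.3, 0.5]
grip_width: 0.0397
finger_force: 0.0
```

Run:
```python
from h import *
ims=[]
for n in ["scene","wrist"]:
    p=cam(n);Q=cloud(p).reshape(-1,3)
    d=Q-[.582,.1585,0]
    m=np.linalg.norm(d[:,:2],axis=1)<.03
    k=d[m&(abs(d[:,2]-.107)<.003)];T=d[m&(d[:,2]>.135)&(d[:,2]<.165)]
    print(n,"T",len(T),cv2.minAreaRect((T[:,:2]*1000).astype(np.float32)) if len(T)>5 else 0,np.percentile(T[:,2],[50,95]) if len(T) else 0,"collar",len(k))
    u=proj(p,[.582,.1585,.12]).astype(int);v0,u0=np.clip(u[1]-60,0,264),np.clip(u[0]-80,0,352)
    ims.append(cv2.resize(p["color"][v0:v0+120,u0:u0+160],(400,300),interpolation=cv2.INTER_CUBIC))
cv2.imwrite("pics/f.png",cv2.hconcat(ims))
```

```text
scene T 206 ((1.6218757629394531, 1.343515396118164), (44.722991943359375, 12.02541446685791), 12.573836326599121) [0.15274946 0.15443135] collar 214
wrist T 1207 ((0.9552955627441406, 0.17017841339111328), (43.526145935058594, 11.803633689880371), 13.192776679992676) [0.15229031 0.15356141] collar 748
```

View pics/f.png

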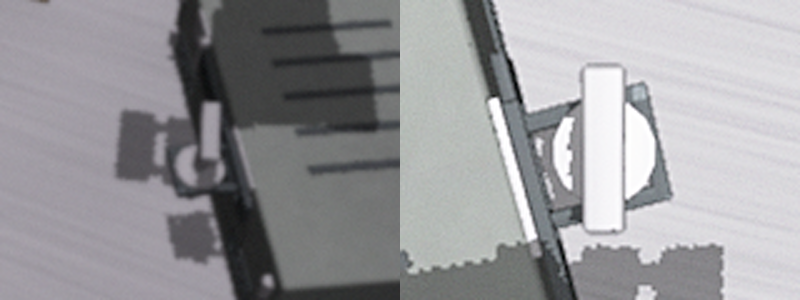

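The pin stands upright in the staple. Its T top is at 0.153 (expected 0.154) and centred within about 1–2 mm. In the right crop the collar is at (603,152) on the bars, and the hasp is shut. I hand it in.

```bash
python3 -c "
from rig import env
print(env.sign_off())"
```

```text
the job is handed in; nothing more can be done
None
```

The job is handed in: the hasp is shut over the staple, and the T-handled pin stands upright through the loop with its collar on the bars, released; sign-off returned no verdict.

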